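# Make up two power-supply repair kits in stacked kit trays

### The job

Make up the two repair kits in the two grey stack-nest trays. Stand the larger capacitor and the finned heat sink in the tray on the green mat, stack the other tray on top of that one, turned end for end so that it rests on the rim lugs instead of nesting, and have the smaller capacitor and the transformer standing in this upper tray. Set everything down in its place rather than drop it, keep the stack where the lower tray stands now on the mat, and leave the relay, the ring choke and the solder reel where they are.

Things in the scene. Friction and masses are not known exactly. Their poses are not given: they have to be found in the camera images.
- tray_lower: Grey stack-nest tray on the green mat, 190 (x) x 66 (y, over the rim) x 56 mm, 0.14 kg, origin at underside centre, z up. Rim band 3 mm thick, 10 mm tall. Floor 7 mm above the underside, clear 150 x 48 mm: takes two parts, one behind the other; fingers fit beside them along x, not along y. Lugs: one in each corner of the +x end, a single wider one mid -x end, tops 6 mm below the rim.
- tray_upper: Identical tray on the bare bench, lying roughly the same way round as the other. Lift it by the long sides of its rim, 66 mm apart. Foot 174 x 50 mm, notched below its own lugs: set on the other tray the same way round, it nests; turned 180 degrees about z, its foot rests on the other's lugs, underside 50 mm above the other's underside, with 5 mm of play all round inside the rim.
- cap_large: The larger of two electrolytic capacitors: dark grey can, 34 mm diameter, 33 mm tall, standing upright with a dark disc and two thin 6 mm terminals on top; 50 g. Its origin is at the centre of its underside, z up as it stands.
- cap_small: The smaller of two electrolytic capacitors: dark grey can, 22 mm diameter, 25 mm tall, standing upright with a dark disc and two thin 6 mm terminals on top; 30 g. Its origin is at the centre of its underside, z up as it stands.
- heatsink: Bare aluminium heat sink with seven upright fins: 34 mm along its x (across the fins; the outer fins are flat), 28 mm along y, 36 mm tall; 35 g. Its origin is at the centre of its underside, z up as it stands.
- transformer: Small mains transformer: lying laminated steel core 34 mm along its x, 28 mm along y, 20 mm tall, round a yellow-taped winding that stands up to 27 mm in the middle; 70 g. Its origin is at the centre of its underside, z up as it stands.
- relay: Power relay, black box 32 x 27 x 20 mm with five short pins up. Not part of a kit: leave it. Its origin is at the centre of its underside, z up as it stands.
- choke: Ring choke, copper wire wound on a ring, 34 mm across, 13 mm tall, lying flat. Not part of a kit: leave it. Its origin is at the centre of its underside, z up as it stands.
- spool: Solder reel, white flanges 60 mm across, 44 mm tall, standing. Not part of a kit: leave it. Its origin is at the centre of its underside, z up as it stands.
- upper_label_end (a point): Top of the rim in the middle of the upper tray's two-lug (+x) end, 95 mm from its centre, above the white label card that both trays carry on the outside of that end.

How it is judged:
By the outcome, as a careful person would: the job done as asked, in the order asked, and still so for the second after the job is handed in, with the robot touching nothing.
It also fails if it takes over 144 s, if anything falls off the work surface, if the arm or the gripper's body presses on something with over 40 N, if the wrist force passes 120 N, or if a joint passes its speed limit or range.

### The arm

A 6-joint arm with a two-finger parallel gripper is mounted at the origin on the work surface. World frame = base frame: x ahead of the robot, y to its left, z up, the work surface at z = 0. Lengths are in m, angles in rad, forces in N, time in s.
With the tool pointing down it reaches from about 0.4 to 0.825 m from the base axis. Payload 7 kg.
Tool frame: the origin (TCP) lies between the finger pads; the fingertips stand 25 mm ahead of it and the grasp point (between the pads) lies 6 mm ahead of it; z points along the fingers, y is the line along which they close (so a half turn about z gives the same grasp; the last joint's range is limited). The gripper opens to 85 mm and grips with 20 to 120 N. Pads are 22 mm wide; open, the fingers measure 114 mm over their backs; the gripper's body (76 mm by 85 mm) begins 54 mm behind the grasp point. The pads swing forward as they close: fully open they stand 13 mm farther back than shut.
Start: joints at [1.541, 0.359, 0.012, 0, -1.224, -0.288], TCP at [0.211, 0.641, 0.229] pointing down, gripper open.
Joint ranges: [-3.07, 3.07], [-1.43, 2.12], [-1.02, 1.25], [-3.03, 1.67], [-3.05, -0], [-3.03, 3.03]. Speed limits (rad/s): [2.39, 2.39, 3.01, 3.14, 3.14, 3.14].

### API

Orientations are given as a rotation vector (axis times angle).
In Python, from workcell import robot gives the robot as it stands. The module is installed in compiled form; this text tells all that it offers.
- The arm moves only by the tool drive_tool, never from a script. Its argument "increments" is text: rows parted by semicolons, each of 7 numbers parted by spaces: the shift along the tool's x, y, z scaled (see below), then the turn, a rotation vector about the tool's x, y, z scaled (see below), then the opening, from -1 (shut) to 1 (fully open). A call has 1 to 20 rows; each row shifts and turns the commanded pose from where the row before left it, along the tool's axes as they then stand; what a row does not reach is not made up. The controller multiplies each number of a shift by 10 cm and each number of a turn by 120 degrees. A row lasts 1/12 s, in which the tool goes at most 41.7 mm and 7.16 degrees, less where a joint would pass 70% of its speed; a pose out of reach is approached as far as the arm can. A call with a number of a shift or a turn outside -1 to 1 is refused whole. A call with a gripper value outside its range is refused whole. The fingers move at their own pace and stop on an object; "newtons" is the grip in N (left out, the last holds). Time passes only in rows, so rows that do not move let the fingers close. It gives the time, the measured TCP pose, the force, the opening and the grip force at its end, in the units of the state.
- robot.observe(): the state, without advancing time (a new reading comes with each control period).
- robot.capture(name): name is "scene" or "top" or "wrist"; returns a dict with "image" (420x560x3 uint8, blue, green, red), "fx", "fy", "cx", "cy" (pixels), "cam_to_world" (4x4, takes a point from camera to world coordinates). Camera axes: x right, y down, z forward; pixel columns grow to the right and rows downward; lengths in m; the calibration is good to about 2 mm. The wrist camera is an equidistant fisheye: a pixel r from the principal point sees the ray r / f radians off the axis. A picture is of the moment at which its call begins. There is no depth.
- robot.sign_off(): hands the job in; it is judged then, once.
The state is a dict: "time_s": time; "joints": joint angles; "qvel": joint speeds; "joint_efforts": joint torques, N m; "tool_pos": TCP position; "eef_rot": TCP orientation; "wrist_force": force on the tool from outside, world axes, zero at the start; "moment": the same for the moment, N m; "grip_width": opening from 0.0 (shut) to 1.0 (fully open); "grasp_force": force on a finger pad.
Only numpy, scipy, OpenCV 4.12 (cv2) and the standard library are available. Lean on these libraries where they do the work, as an engineer would, in place of code of your own. Each camera call takes 0.05 s, during which the arm holds its last target. There are 200 camera calls.

## Working session

There is one attempt and no reset: what is moved stays moved. The work goes in short steps, Python scripts to look and compute and a tool call to move; the robot and the scene stay as the last step left them, time stands still between calls to the robot, and variables do not carry over. Pictures are saved under pics/ and viewed, at most 14 in all, crops included, and the job is handed in when it is done.

Besides the shell and the picture viewer there is one more tool, called by a JSON object that holds its "name" and its "arguments", one argument or row to a line. drive_tool: Moves the arm, as the interface text tells. Its arguments: {"type":"object","properties":{"increments":{"type":"string"},"newtons":{"type":"number"}},"required":["increments"]}

```bash
mkdir -p pics
cat > h.py <<'E'
import numpy as np,cv2
from scipy.spatial.transform import Rotation as R
from workcell import robot
def ray(c,u,v,fish=False):
    x,y=(u-c["cx"])/c["fx"],(v-c["cy"])/c["fy"]
    if fish:
        r=np.hypot(x,y); s=np.sin(r)/r if r>1e-9 else 1; d=np.array([x*s,y*s,np.cos(r)])
    else: d=np.array([x,y,1.])
    T=np.array(c["cam_to_world"]); return T[:3,3],T[:3,:3]@d
def onto(c,u,v,z,fish=False):
    o,d=ray(c,u,v,fish); return np.round((o+d*(z-o[2])/d[2])[:2],4)
def st():
    s=robot.observe(); Rm=R.from_rotvec(s["eef_rot"]).as_matrix()
    return s,np.array(s["tool_pos"]),Rm
E
python3 - <<'E'
from h import *
for n in("top","scene"):
    c=robot.capture(n); cv2.imwrite(f"pics/{n}0.png",c["image"]); print(n,c["fx"],c["cx"],c["cy"],np.round(c["cam_to_world"],3).tolist())
s,p,Rm=st(); print(s); print(Rm.round(3))
E
```

```text
top 442.95642759252075 284.71404636679375 216.0940045923672 [[-0.012, -0.982, 0.187, 0.388], [-1.0, 0.014, 0.005, 0.005], [-0.008, -0.187, -0.982, 1.148], [0.0, 0.0, 0.0, 1.0]]
scene 386.2939733272962 278.455462944739 216.63678261129013 [[-0.764, 0.507, -0.399, 0.919], [0.645, 0.592, -0.483, 0.42], [-0.009, -0.627, -0.779, 0.695], [0.0, 0.0, 0.0, 1.0]]
{'time_s': 0.1, 'joints': array([ 1.54112918e+00,  3.59327131e-01,  1.11699887e-02, -2.94981026e-04,
       -1.22412912e+00, -2.88063454e-01]), 'qvel': array([ 0.00016063, -0.00048215,  0.00256856,  0.00056053, -0.00031713,
       -0.00198865]), 'joint_efforts': array([-1.64267687e-03, -5.84763980e+01,  2.94106883e+01,  6.95445970e+00,
       -3.18247308e-03,  7.32889248e-06]), 'tool_pos': array([0.21079586, 0.6407842 , 0.22766065]), 'eef_rot': array([ 3.10051276e+00, -4.96909648e-01, -1.30445120e-04]), 'wrist_force': array([0.39821037, 0.09638936, 0.73967934]), 'moment': array([ 0.01899426, -0.03920209,  0.06655563]), 'grasp_force': 0.0, 'grip_width': 1.0011818954746665}
[[ 0.95  -0.313 -0.   ]
 [-0.313 -0.95  -0.001]
 [ 0.     0.002 -1.   ]]
```

View pics/top0.png

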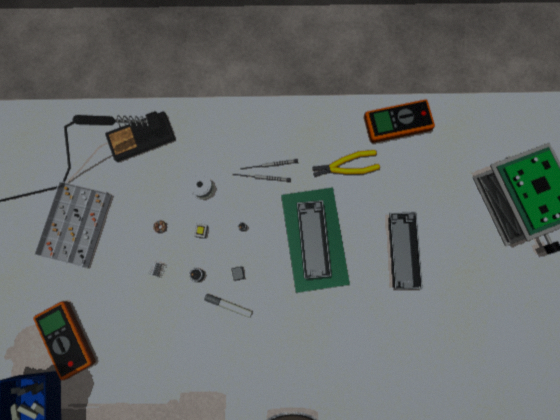

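View pics/scene0.png

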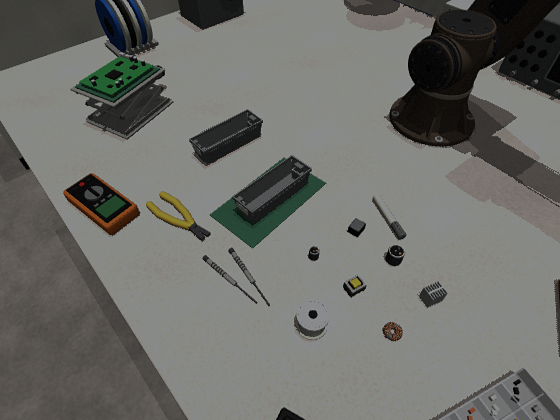

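Run:
```python
from h import *
i=cv2.imread("pics/top0.png"); 
a=cv2.resize(i[170:300,135:255],None,fx=4.6,fy=4.6,interpolation=cv2.INTER_CUBIC)
b=cv2.resize(i[180:300,275:440],None,fx=4.8,fy=4.8,interpolation=cv2.INTER_CUBIC)
cv2.imwrite("pics/ta.png",cv2.convertScaleAbs(a,alpha=1.6)); cv2.imwrite("pics/tb.png",cv2.convertScaleAbs(b,alpha=1.8))
```

```text
(no output)
```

View pics/ta.png

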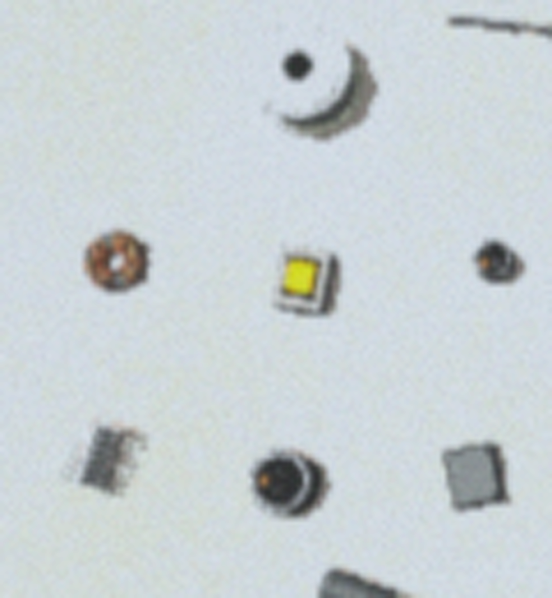

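View pics/tb.png

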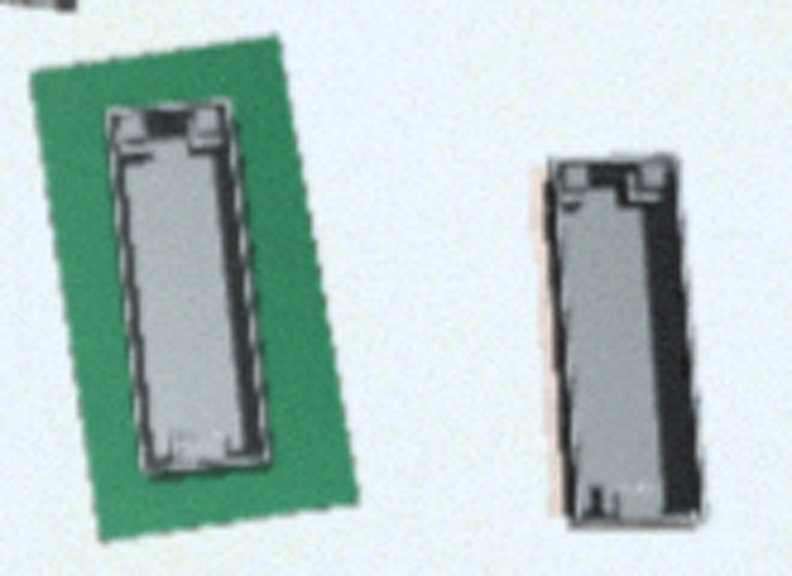

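Run:
```python
from h import *
c=robot.capture("top")
A=lambda u,v:(u/4.6+135-.4,v/4.6+170-.4)
B=lambda u,v:(u/4.8+275-.4,v/4.8+180-.4)
for n,u,v,z in[("tr",300,278,.025),("scap",488,261,.025),("lcap",281,479,.033),("hs",107,458,.036),("choke",117,262,.013),("relay",474,474,.02),("spool",305,75,.044)]: print(n,onto(c,*A(u,v),z))
for n,q in[("L",[(107,103),(230,98),(270,468),(143,472)]),("U",[(549,158),(678,156),(702,523),(568,527)])]:
    P=np.array([onto(c,*B(*a),.056) for a in q]); d=P[0]+P[1]-P[2]-P[3]; print(n,P.tolist(),P.mean(0),np.degrees(np.arctan2(d[1],d[0])),np.linalg.norm(d)/2)
w=robot.capture("wrist"); T=np.array(w["cam_to_world"]);s,p,Rm=st(); print(w["fx"],w["cx"],w["cy"]); print((Rm.T@(T[:3,3]-p)).round(4),(Rm.T@T[:3,:3]).round(3)); cv2.imwrite("pics/w0.png",w["image"])
```

```text
tr [0.5684 0.2295]
scap [0.5765 0.1245]
lcap [0.4565 0.2357]
hs [0.4689 0.3302]
choke [0.5809 0.3358]
relay [0.4586 0.132 ]
spool [0.6803 0.2256]
L [[0.6341, -0.0204], [0.6359, -0.0851], [0.4426, -0.1], [0.4414, -0.0353]] [ 0.5385 -0.0602] 4.414596255835813 0.1935743009802696
U [[0.6014, -0.2508], [0.6015, -0.3181], [0.4122, -0.3174], [0.4111, -0.2497]] [ 0.50655 -0.284  ] -0.27168501095133335 0.18980213381308442
325.19226210127806 277.8818107173695 204.12902014670578
[ 7.970e-02 -1.000e-04 -1.454e-01] [[ 0.    -0.95  -0.311]
 [ 1.    -0.     0.001]
 [-0.001 -0.311  0.95 ]]
```

{"name": "drive_tool", "arguments": {
  "increments": ".245 .153 .056 0 0 0 1;.245 .153 .056 0 0 0 1;.245 .153 .056 0 0 0 1;.245 .153 .056 0 0 0 1;.245 .153 .056 0 0 0 1;.245 .153 .056 0 0 0 1;.245 .153 .056 0 0 0 1;.245 .153 .056 0 0 0 1;.245 .153 .056 0 0 0 1;.245 .153 .056 0 0 0 1;.245 .153 .056 0 0 0 1;.245 .153 .056 0 0 0 1;.245 .153 .056 0 0 0 1;.245 .153 .056 0 0 0 1;0 0 0 0 0 0 1;0 0 0 0 0 0 1",
  "newtons": 30
}}

```text
time_s: 1.53
tool_pos: [0.4704, 0.3291, 0.1496]
eef_rot: [3.1, -0.501, -0.001]
wrist_force: [0.1, 0.8, 0.1]
grip_width: 1.002
grasp_force: 0.0
```

```bash
cat >> h.py <<'E'
def plan(x,y,z,phi):
    "turn about tool z first (units), then shift (units) in the turned frame"
    s,p,Rm=st(); ph=np.degrees(np.arctan2(Rm[1,0],Rm[0,0])); t=(ph-phi+180)%360-180
    a=np.radians(phi); d=np.array([x,y,z])-p
    print("phi",ph.round(1),"tilt",Rm[2].round(4),"p",p.round(4),"turn u",round(t/120,3),"shift u",(np.array([np.cos(a)*d[0]+np.sin(a)*d[1],np.sin(a)*d[0]-np.cos(a)*d[1],-d[2]])*10).round(3),"j6",s["joints"][5].round(2))
def wrist(name,crop=None,k=1,al=1.5):
    w=robot.capture("wrist"); i=w["image"]
    if crop: u0,v0,u1,v1=crop; i=i[v0:v1,u0:u1]
    cv2.imwrite(f"pics/{name}.png",cv2.convertScaleAbs(cv2.resize(i,None,fx=k,fy=k,interpolation=cv2.INTER_CUBIC),alpha=al)); return w
E
python3 - <<'E'
from h import *
import pickle
w=wrist("hs1"); pickle.dump(w,open("hs1.pkl","wb"))
plan(.469,.33,.15,-18)
E
```

```text
phi -18.3 tilt [-1.e-04  3.e-04 -1.e+00] p [0.4701 0.33   0.15  ] turn u -0.002 shift u [-0.011  0.004 -0.   ] j6 0.3
```

View pics/hs1.png

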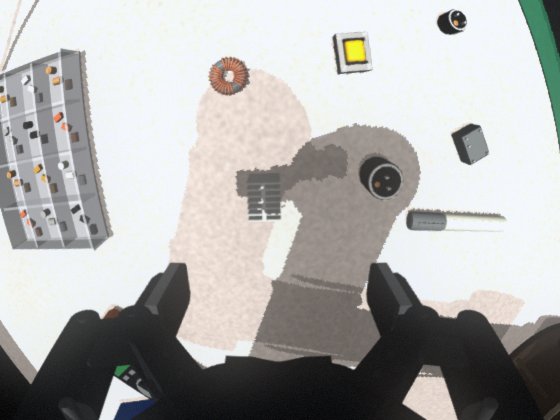

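Run:
```python
from h import *
i=cv2.imread("pics/hs1.png")
a=cv2.resize(i[0:225,225:490],None,fx=2.6,fy=2.6,interpolation=cv2.INTER_CUBIC); 
h=cv2.resize(i[160:232,230:300],None,fx=5,fy=5,interpolation=cv2.INTER_CUBIC)
h=cv2.convertScaleAbs(h,alpha=1.0); a[0:360,0:350][...]=a[0:360,0:350]
out=np.zeros((600,800,3),np.uint8); 
t=cv2.resize(i[0:90,320:480],None,fx=5,fy=5,interpolation=cv2.INTER_CUBIC)[:240*1+0]
out[:240,:800]=cv2.resize(i[0:80,320:480],None,fx=5,fy=3,interpolation=cv2.INTER_CUBIC)
out[240:600,:350]=h; c=cv2.resize(i[145:217,340:430],None,fx=5,fy=5,interpolation=cv2.INTER_CUBIC); out[240:600,350:800]=c
cv2.imwrite("pics/comb.png",out)
print(robot.observe()["joints"].round(3))
```

```text
[ 0.953  0.259 -0.322 -0.    -0.99   0.299]
```

View pics/comb.png

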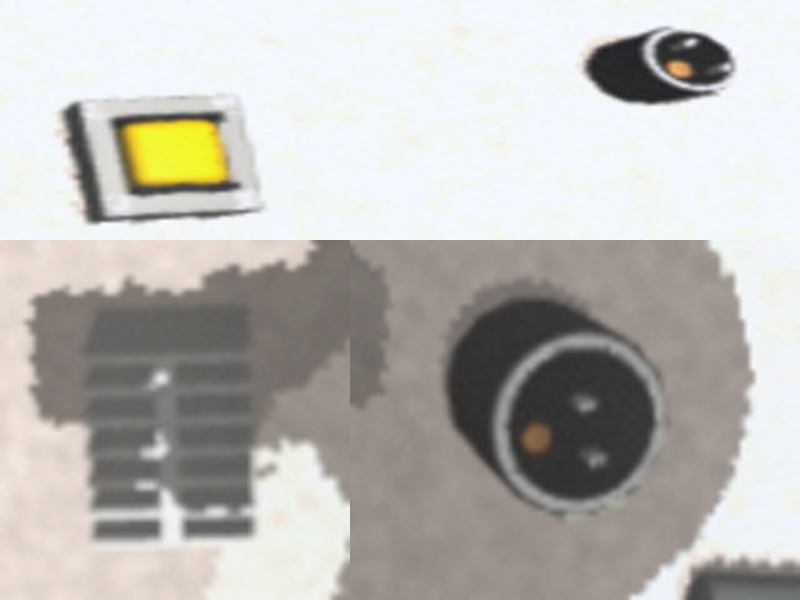

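Run:
```python
from h import *
import pickle
w=pickle.load(open("hs1.pkl","rb"))
f=lambda u,v,z:onto(w,u-.4,v-.4,z,True)
H=np.array([f(*q,.036) for q in[(246.6,183.4),(280,182.4),(281,219.4),(248.6,220.6)]])
Tt=np.array([f(320+x/5,y/3,.02) for x,y in[(78,103),(240,97),(262,208),(96,220)]])
for n,P in(("hs",H),("tr",Tt)):
    a=P[1]+P[2]-P[0]-P[3]; b=P[0]+P[1]-P[2]-P[3]
    print(n,P.mean(0),"u-edge",np.linalg.norm(a)/2,np.degrees(np.arctan2(a[1],a[0])),"v-edge",np.linalg.norm(b)/2,np.degrees(np.arctan2(b[1],b[0])))
print("lc",f(385.6,181.6,.033),"sc",f(458,20,.025))
plan(.469,.33,.03,-108)
```

```text
hs [0.471625 0.341125] u-edge 0.027658000650806314 -106.27263419242814 v-edge 0.0326475879660351 -16.825316598033737
tr [0.568375 0.229325] u-edge 0.029009050311928526 -99.02396690537888 v-edge 0.0335214110681517 -12.315606472044603
lc [0.4552 0.2365] sc [0.5775 0.1221]
phi -18.3 tilt [-1.e-04  3.e-04 -1.e+00] p [0.4701 0.33   0.15  ] turn u 0.748 shift u [0.004 0.011 1.2  ] j6 0.3
```

{"name": "drive_tool", "arguments": {
  "increments": "0 0 0 0 0 .0565 1;0 0 0 0 0 .0565 1;0 0 0 0 0 .0565 1;0 0 0 0 0 .0565 1;0 0 0 0 0 .0565 1;0 0 0 0 0 .0565 1;0 0 0 0 0 .0565 1;0 0 0 0 0 .0565 1;0 0 0 0 0 .0565 1;0 0 0 0 0 .0565 1;0 0 0 0 0 .0565 1;0 0 0 0 0 .0565 1;0 0 0 0 0 .0565 1;-.028 .005 .24 0 0 0 1;-.028 .005 .24 0 0 0 1;-.028 .005 .24 0 0 0 1;-.026 .005 .24 0 0 0 1;0 0 .22 0 0 0 1;0 0 0 0 0 0 1;0 0 0 0 0 0 1"
}}

```text
time_s: 3.25
tool_pos: [0.4702, 0.3419, 0.0316]
eef_rot: [1.884, -2.512, 0.001]
wrist_force: [0.5, 0.3, 0.7]
grip_width: 1.003
grasp_force: 0.0
```

Run:
```python
from h import *
plan(.4715,.341,.03,-106.5)
```

```text
phi -106.3 tilt [ 2.3e-03  6.0e-04 -1.0e+00] p [0.4702 0.3419 0.0316] turn u 0.002 shift u [ 0.005 -0.015  0.016] j6 -1.25
```

{"name": "drive_tool", "arguments": {
  "increments": "0 0 0 0 0 0 -1;0 0 0 0 0 0 -1;0 0 0 0 0 0 -1;0 0 0 0 0 0 -1;0 0 0 0 0 0 -1;0 0 0 0 0 0 -1;0 0 0 0 0 0 -1;0 0 0 0 0 0 -1;0 0 0 0 0 0 -1;0 0 0 0 0 0 -1",
  "newtons": 30
}}

```text
time_s: 4.08
tool_pos: [0.4716, 0.3423, 0.0333]
eef_rot: [-1.882, 2.513, 0.001]
wrist_force: [-1.2, -0.3, 5.9]
grip_width: -0.001
grasp_force: 3.5
```

Run:
```python
from h import *
a=np.radians(4.4); t=np.array([np.cos(a),np.sin(a)])
for s in(1,-1): print(np.array([.5385,-.0602])+s*.037*t)
p=np.array([.5385,-.0602])+.037*t
plan(*p,.14,-85.6)
```

```text
[ 0.57539095 -0.0573614 ]
[ 0.50160905 -0.0630386 ]
phi -106.3 tilt [-0.0019 -0.001  -1.    ] p [0.4716 0.3423 0.0333] turn u -0.173 shift u [ 4.065 -0.728 -1.067] j6 -1.25
```

Run:
```python
from h import *
w=wrist("g1",al=1.5); c=robot.capture("scene"); cv2.imwrite("pics/s1.png",c["image"])
o=np.zeros((420,760,3),np.uint8)
o[:,:360]=cv2.imread("pics/g1.png")[:,100:460]; o[:400,360:]=cv2.resize(c["image"][230:330,370:470],None,fx=4,fy=4)
cv2.imwrite("pics/g1c.png",o)
```

```text
(no output)
```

View pics/g1c.png

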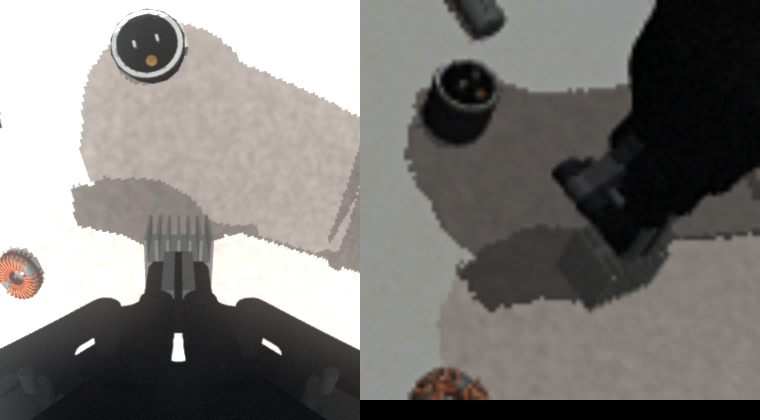

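{"name": "drive_tool", "arguments": {
  "increments": "0 0 -.1 0 0 0 1;0 0 0 0 0 0 1;0 0 0 0 0 0 1;0 0 0 0 0 0 1;0 0 0 0 0 0 1;0 0 0 0 0 0 1;0 0 0 0 0 0 1;0 0 .05 0 0 0 1;0 0 .05 0 0 0 1;0 0 .05 0 0 0 1;0 0 .05 0 0 0 1;0 0 0 0 0 0 1;0 0 0 0 0 0 1"
}}

```text
time_s: 5.27
tool_pos: [0.4708, 0.3413, 0.0215]
eef_rot: [1.882, -2.514, 0.001]
wrist_force: [0.6, -0.3, -0.2]
grip_width: 1.0
grasp_force: 0.0
```

Run:
```python
from h import *
w=wrist("g2",al=1.5); c=robot.capture("scene"); 
o=np.zeros((420,800,3),np.uint8)
o[:,:400]=cv2.imread("pics/g2.png")[:,80:480]; o[:400,400:]=cv2.resize(c["image"][230:330,370:470],None,fx=4,fy=4)*2
cv2.imwrite("pics/g2c.png",o); plan(.4715,.341,.03,-106.5)
```

```text
phi -106.3 tilt [ 1.e-04 -1.e-04 -1.e+00] p [0.4711 0.3417 0.0221] turn u 0.001 shift u [ 0.005 -0.006 -0.079] j6 -1.25
```

View pics/g2c.png

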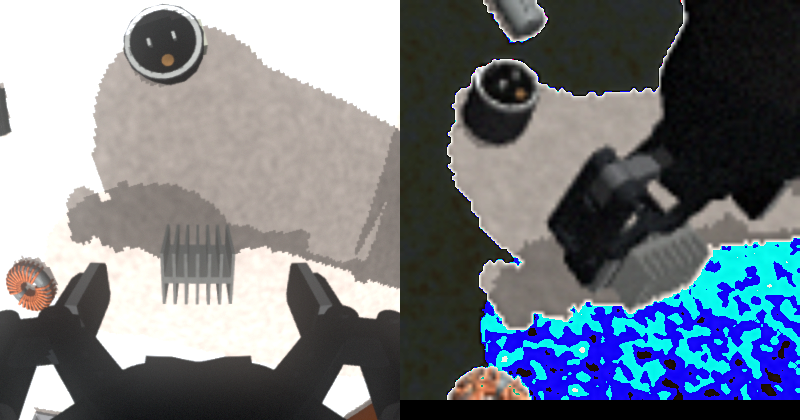

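{"name": "drive_tool", "arguments": {
  "increments": "0 0 .05 0 0 0 1;0 0 .05 0 0 0 1;0 0 .04 0 0 0 1;0 0 .03 0 0 0 1;0 0 0 0 0 0 1;0 0 0 0 0 0 1"
}}

```text
time_s: 5.87
tool_pos: [0.4709, 0.3414, 0.0048]
eef_rot: [1.883, -2.514, 0.0]
wrist_force: [0.6, -0.3, -0.2]
grip_width: 0.999
grasp_force: 0.0
```

{"name": "drive_tool", "arguments": {
  "increments": "0 0 0 0 0 0 -1;0 0 0 0 0 0 -1;0 0 0 0 0 0 -1;0 0 0 0 0 0 -1;0 0 0 0 0 0 -1;0 0 0 0 0 0 -1;0 0 0 0 0 0 -1",
  "newtons": 30
}}

```text
time_s: 6.45
tool_pos: [0.4712, 0.3418, 0.0054]
eef_rot: [-1.883, 2.514, 0.0]
wrist_force: [0.2, 0.6, 3.1]
grip_width: 0.396
grasp_force: 30.6
```

{"name": "drive_tool", "arguments": {
  "increments": "0 0 -.25 0 0 -.043 -1;0 0 -.25 0 0 -.043 -1;0 0 -.25 0 0 -.043 -1;0 0 -.25 0 0 -.043 -1;.29 -.052 0 0 0 0 -1;.29 -.052 0 0 0 0 -1;.29 -.052 0 0 0 0 -1;.29 -.052 0 0 0 0 -1;.29 -.052 0 0 0 0 -1;.29 -.052 0 0 0 0 -1;.29 -.052 0 0 0 0 -1;.29 -.052 0 0 0 0 -1;.29 -.052 0 0 0 0 -1;.29 -.052 0 0 0 0 -1;.29 -.052 0 0 0 0 -1;.29 -.052 0 0 0 0 -1;.29 -.052 0 0 0 0 -1;.29 -.052 0 0 0 0 -1;0 0 0 0 0 0 -1;0 0 0 0 0 0 -1"
}}

```text
time_s: 8.12
tool_pos: [0.5737, -0.0593, 0.1046]
eef_rot: [2.299, -2.14, -0.001]
wrist_force: [-0.9, -0.4, -0.5]
grip_width: 0.396
grasp_force: 30.2
```

Run:
```python
from h import *
import pickle
w=wrist("t1",al=1.5); pickle.dump(w,open("t1.pkl","wb"));plan(.5754,-.0574,.015,-85.6); print(robot.observe()["grip_width"])
```

```text
phi -85.8 tilt [-1.e-04  7.e-04 -1.e+00] p [ 0.5736 -0.0584  0.1047] turn u -0.002 shift u [-0.008 -0.018  0.897] j6 -0.16
0.39191836770018207
```

View pics/t1.png

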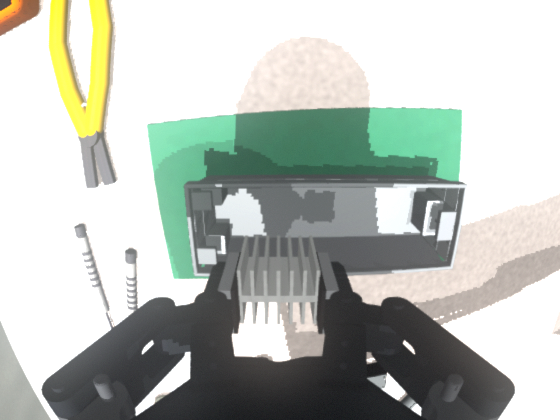

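Run:
```python
from h import *
import pickle
w=pickle.load(open("t1.pkl","rb"))
P=np.array([onto(w,u,v,.057,True) for u,v in[(187,183),(464,184),(455,269),(193,276)]])
d=P[0]+P[3]-P[1]-P[2]; m=P.mean(0); e=P[0]+P[1]-P[2]-P[3]
print(P.tolist(),m,np.degrees(np.arctan2(d[1],d[0])),np.linalg.norm(d)/2,np.linalg.norm(e)/2)
a=np.arctan2(d[1],d[0]); t=np.array([np.cos(a),np.sin(a)])
for s in(1,-1): print(m+s*.037*t)
plan(*(m+.037*t),.03,-90+np.degrees(a))
```

```text
[[0.6328, -0.0857], [0.4479, -0.0996], [0.4364, -0.0336], [0.6305, -0.0185]] [ 0.5369  -0.05935] 4.375583572750651 0.19005393971186185 0.06695647840201872
[ 0.57379216 -0.05652712]
[ 0.50000784 -0.06217288]
phi -85.8 tilt [-1.e-04  7.e-04 -1.e+00] p [ 0.5736 -0.0584  0.1047] turn u -0.002 shift u [-0.018 -0.003  0.747] j6 -0.16
```

{"name": "drive_tool", "arguments": {
  "increments": "-.018 .027 0 0 0 0 -1;0 0 .15 0 0 0 -1;0 0 .15 0 0 0 -1;0 0 .15 0 0 0 -1;0 0 .15 0 0 0 -1;0 0 .1 0 0 0 -1;0 0 .08 0 0 0 -1;0 0 .05 0 0 0 -1;0 0 .03 0 0 0 -1;0 0 .02 0 0 0 -1;0 0 .01 0 0 0 -1;0 0 .01 0 0 0 -1;0 0 0 0 0 0 -1"
}}

```text
time_s: 9.25
tool_pos: [0.5715, -0.0562, 0.0155]
eef_rot: [-2.303, 2.136, -0.001]
wrist_force: [-0.4, 1.2, -1.4]
grip_width: 0.397
grasp_force: 30.3
```

{"name": "drive_tool", "arguments": {
  "increments": "0 0 .01 0 0 0 -1;0 0 .01 0 0 0 -1;0 0 0 0 0 0 -1"
}}

```text
time_s: 9.5
tool_pos: [0.5716, -0.0562, 0.0153]
eef_rot: [-2.303, 2.135, -0.002]
wrist_force: [-7.1, 2.7, 19.0]
grip_width: 0.39
grasp_force: 32.6
```

{"name": "drive_tool", "arguments": {
  "increments": "0 0 -.012 0 0 0 -1;0 0 0 0 0 0 -1;0 0 0 0 0 0 0;0 0 0 0 0 0 0;0 0 0 0 0 0 0;0 0 0 0 0 0 0"
}}

```text
time_s: 10.0
tool_pos: [0.571, -0.0563, 0.0141]
eef_rot: [2.303, -2.137, -0.0]
wrist_force: [0.3, -0.2, -1.1]
grip_width: 0.502
grasp_force: 0.0
```

{"name": "drive_tool", "arguments": {
  "increments": "0 0 -.15 0 0 0 0;0 0 -.25 0 0 0 0;0 0 -.3 0 0 0 .3;0 0 -.3 0 0 0 .3;-.273 .0853 0 0 0 0 .3;-.273 .0853 0 0 0 0 .3;-.273 .0853 0 0 0 0 .3;-.273 .0853 0 0 0 0 .3;-.273 .0853 0 0 0 0 .3;-.273 .0853 0 0 0 0 .3;-.273 .0853 0 0 0 0 .3;-.273 .0853 0 0 0 0 .3;-.273 .0853 0 0 0 0 .3;-.273 .0853 0 0 0 0 .3;-.273 .0853 0 0 0 0 .3;0 0 0 0 0 0 .3;0 0 0 0 0 0 .3"
}}

```text
time_s: 11.42
tool_pos: [0.4546, 0.2375, 0.1141]
eef_rot: [2.306, -2.134, -0.0]
wrist_force: [-0.1, -0.6, -0.3]
grip_width: 0.651
grasp_force: 0.0
```

Run:
```python
from h import *
plan(.4555,.2362,.0054,-85.8)
w=wrist("lc"); g=cv2.cvtColor(w["image"],cv2.COLOR_BGR2GRAY)
# dark disc near image of expected top centre
T=np.array(w["cam_to_world"]); q=T[:3,:3].T@(np.array([.4555,.2362,.033])-T[:3,3]); r=np.arctan2(np.hypot(q[0],q[1]),q[2]); k=w["fx"]*r/np.hypot(q[0],q[1]); u,v=w["cx"]+q[0]*k,w["cy"]+q[1]*k; print("expect px",u,v)
a,b=int(u)-60,int(v)-60; c=cv2.resize(w["image"][b:b+120,a:a+120],None,fx=4,fy=4); cv2.imwrite("pics/lcc.png",c)
for C in cv2.HoughCircles(cv2.medianBlur(g,3),cv2.HOUGH_GRADIENT,1,20,param1=120,param2=20,minRadius=18,maxRadius=45)[0][:6]:
    print(C, onto(w,C[0],C[1],.033,True))
```

```text
phi -85.6 tilt [ 1.e-04  2.e-04 -1.e+00] p [0.4546 0.2375 0.1141] turn u 0.002 shift u [ 0.014 -0.008  1.087] j6 -0.79
expect px 276.6206644835284 209.63264885421293
[420.5 257.5  44.4] [0.3317 0.2696]
[277.5  210.5   18.35] [0.4548 0.2368]
[ 35.5 176.5  27.2] [0.6697 0.2229]
```

{"name": "drive_tool", "arguments": {
  "increments": ".007 0 .25 0 0 0 .3;0 0 .25 0 0 0 .3;0 0 .25 0 0 0 .3;0 0 .2 0 0 0 .3;0 0 .12 0 0 0 .3;0 0 .02 0 0 0 .3;0 0 0 0 0 0 .3;0 0 0 0 0 0 -1;0 0 0 0 0 0 -1;0 0 0 0 0 0 -1;0 0 0 0 0 0 -1;0 0 0 0 0 0 -1;0 0 0 0 0 0 -1"
}}

```text
time_s: 12.55
tool_pos: [0.4559, 0.236, 0.0064]
eef_rot: [-2.302, 2.135, -0.001]
wrist_force: [0.8, -2.5, 7.0]
grip_width: 0.382
grasp_force: 30.4
```

Run:
```python
from h import *
a=np.radians(4.4); t=np.array([np.cos(a),np.sin(a)])
plan(*(np.array([.537,-.0594])-.034*t),.11,-85.6)
```

```text
phi -85.7 tilt [-0.001  -0.0016 -1.    ] p [0.4559 0.236  0.0064] turn u -0.001 shift u [ 3.007 -0.242 -1.036] j6 -0.79
```

{"name": "drive_tool", "arguments": {
  "increments": "0 0 -.1 0 0 0 -1;0 0 -.25 0 0 0 -1;0 0 -.3 0 0 0 -1;0 0 -.3 0 0 0 -1;.2734 -.022 0 0 0 0 -1;.2734 -.022 0 0 0 0 -1;.2734 -.022 0 0 0 0 -1;.2734 -.022 0 0 0 0 -1;.2734 -.022 0 0 0 0 -1;.2734 -.022 0 0 0 0 -1;.2734 -.022 0 0 0 0 -1;.2734 -.022 0 0 0 0 -1;.2734 -.022 0 0 0 0 -1;.2734 -.022 0 0 0 0 -1;.2734 -.022 0 0 0 0 -1;0 0 0 0 0 0 -1;0 0 0 0 0 0 -1"
}}

```text
time_s: 13.97
tool_pos: [0.5016, -0.0636, 0.1008]
eef_rot: [-2.3, 2.14, -0.0]
wrist_force: [-0.5, -0.2, -0.4]
grip_width: 0.388
grasp_force: 30.0
```

Run:
```python
from h import *
a=np.radians(4.4); t=np.array([np.cos(a),np.sin(a)])
plan(*(np.array([.537,-.0594])-.034*t),.0155,-85.6); wrist("t2")
```

```text
phi -85.9 tilt [-3.e-04 -3.e-04 -1.e+00] p [ 0.5016 -0.0636  0.1008] turn u -0.002 shift u [-0.015 -0.016  0.853] j6 -0.19
```

View pics/t2.png

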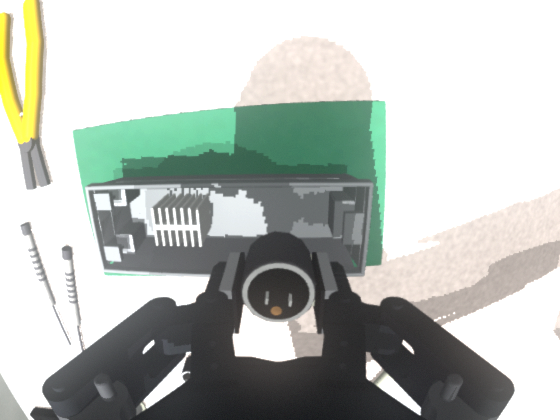

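{"name": "drive_tool", "arguments": {
  "increments": "-.015 -.016 0 0 0 0 -1;0 0 .15 0 0 0 -1;0 0 .15 0 0 0 -1;0 0 .15 0 0 0 -1;0 0 .15 0 0 0 -1;0 0 .1 0 0 0 -1;0 0 .06 0 0 0 -1;0 0 .04 0 0 0 -1;0 0 .02 0 0 0 -1;0 0 .01 0 0 0 -1;0 0 .005 0 0 0 -1;0 0 0 0 0 0 -1;0 0 0 0 0 0 -1"
}}

```text
time_s: 15.1
tool_pos: [0.5036, -0.0609, 0.0172]
eef_rot: [-2.303, 2.136, -0.001]
wrist_force: [0.8, 0.6, -0.9]
grip_width: 0.388
grasp_force: 30.0
```

{"name": "drive_tool", "arguments": {
  "increments": "0 0 .008 0 0 0 -1;0 0 .008 0 0 0 -1;0 0 0 0 0 0 -1"
}}

```text
time_s: 15.35
tool_pos: [0.5036, -0.0609, 0.0164]
eef_rot: [-2.303, 2.136, -0.001]
wrist_force: [-4.5, 1.0, 13.9]
grip_width: 0.38
grasp_force: 31.2
```

{"name": "drive_tool", "arguments": {
  "increments": "0 0 -.008 0 0 0 -1;0 0 0 0 0 0 -1;0 0 0 0 0 0 0;0 0 0 0 0 0 0;0 0 0 0 0 0 0;0 0 -.1 0 0 0 0;0 0 -.2 0 0 0 0;0 0 -.3 0 0 0 0;0 0 -.35 0 0 0 1;0 0 -.3 0 0 0 1;.278 .017 0 0 0 0 1;.278 .017 0 0 0 0 1;.278 .017 0 0 0 0 1;.278 .017 0 0 0 0 1;.278 .017 0 0 0 0 1;.278 .017 0 0 0 0 1;.278 .017 0 0 0 0 1;.278 .017 0 0 0 0 1;0 0 0 0 0 0 1"
}}

```text
time_s: 16.93
tool_pos: [0.5062, -0.2874, 0.1414]
eef_rot: [2.3, -2.139, 0.001]
wrist_force: [-0.0, 0.4, 0.1]
grip_width: 1.0
grasp_force: 0.0
```

{"name": "drive_tool", "arguments": {
  "increments": "0 0 0 0 0 -.0593 1;0 0 0 0 0 -.0593 1;0 0 0 0 0 -.0593 1;0 0 0 0 0 -.0593 1;0 0 0 0 0 -.0593 1;0 0 0 0 0 -.0593 1;0 0 0 0 0 -.0593 1;0 0 0 0 0 -.0593 1;0 0 0 0 0 -.0593 1;0 0 0 0 0 -.0593 1;0 0 0 0 0 -.0593 1;0 0 0 0 0 -.0593 1;0 0 0 0 0 0 1;0 0 0 0 0 0 1"
}}

```text
time_s: 18.1
tool_pos: [0.5063, -0.2836, 0.1415]
eef_rot: [3.142, -0.015, 0.0]
wrist_force: [0.2, 0.2, 0.2]
grip_width: 0.996
grasp_force: 0.0
```

Run:
```python
from h import *
import pickle
w=wrist("u1"); pickle.dump(w,open("u1.pkl","wb"))
plan(.5066,-.284,.1,-.3)
```

```text
phi -0.6 tilt [ 2.e-04  0.e+00 -1.e+00] p [ 0.5063 -0.2836  0.1414] turn u -0.002 shift u [0.003 0.004 0.414] j6 1.73
```

View pics/u1.png

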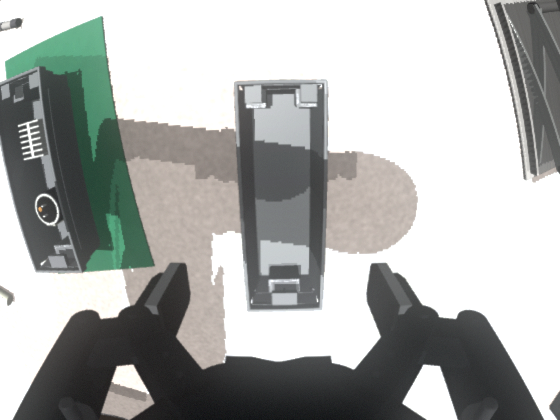

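Run:
```python
from h import *
import pickle
w=pickle.load(open("u1.pkl","rb"))
P=np.array([onto(w,u,v,.056,True) for u,v in[(236,82),(328,80),(322,309),(245,311)]])
d=P[0]+P[1]-P[3]-P[2]; m=P.mean(0); e=P[0]+P[3]-P[2]-P[1]
print(P.tolist(),m,np.degrees(np.arctan2(d[1],d[0])),np.linalg.norm(d)/2,np.linalg.norm(e)/2)
plan(*m,.05,np.degrees(np.arctan2(d[1],d[0])))
```

```text
[[0.6006, -0.2552], [0.6016, -0.3195], [0.4135, -0.3213], [0.4122, -0.2539]] [ 0.506975 -0.287475] 0.07608996790181519 0.18825016600258285 0.06586004099603947
phi -0.6 tilt [ 2.e-04  0.e+00 -1.e+00] p [ 0.5063 -0.2836  0.1414] turn u -0.005 shift u [0.006 0.039 0.914] j6 1.73
```

{"name": "drive_tool", "arguments": {
  "increments": ".006 .032 .1 0 0 -.005 1;0 0 .25 0 0 0 1;0 0 .25 0 0 0 1;0 0 .2 0 0 0 1;0 0 .15 0 0 0 1;0 0 .1 0 0 0 1;0 0 .06 0 0 0 1;0 0 0 0 0 0 1;0 0 0 0 0 0 1"
}}

```text
time_s: 18.9
tool_pos: [0.5072, -0.2871, 0.0302]
eef_rot: [3.141, 0.007, 0.0]
wrist_force: [-0.0, 0.1, 1.2]
grip_width: 0.997
grasp_force: 0.0
```

{"name": "drive_tool", "arguments": {
  "increments": "0 0 0 0 0 0 -1;0 0 0 0 0 0 -1;0 0 0 0 0 0 -1;0 0 0 0 0 0 -1;0 0 0 0 0 0 -1;0 0 0 0 0 0 -1",
  "newtons": 50
}}

```text
time_s: 19.4
tool_pos: [0.5078, -0.2872, 0.0314]
eef_rot: [3.141, 0.008, 0.003]
wrist_force: [-1.8, 0.6, 5.8]
grip_width: 0.758
grasp_force: 56.1
```

Run:
```python
from h import *
plan(.537,-.0594,.15,-175.6); wrist("u2")
```

```text
phi 0.3 tilt [ 2.2e-03  8.0e-04 -1.0e+00] p [ 0.5078 -0.2872  0.0314] turn u 1.466 shift u [-0.466  2.249 -1.186] j6 1.76
```

View pics/u2.png

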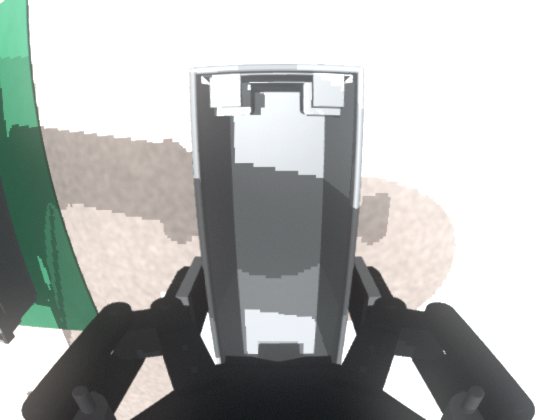

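{"name": "drive_tool", "arguments": {
  "increments": "0 0 -.05 0 0 0 -1;0 0 -.15 0 0 0 -1;0 0 -.25 0 0 0 -1;0 0 -.3 0 0 0 -1;0 0 -.3 0 0 0 -1;0 0 -.15 0 0 0 -1;0 0 0 0 0 .055 -1;0 0 0 0 0 .055 -1;0 0 0 0 0 .055 -1;0 0 0 0 0 .055 -1;0 0 0 0 0 .055 -1;0 0 0 0 0 .055 -1;0 0 0 0 0 .055 -1;0 0 0 0 0 .055 -1;0 0 0 0 0 .055 -1;0 0 0 0 0 .055 -1;0 0 0 0 0 .055 -1;0 0 0 0 0 .055 -1;0 0 0 0 0 .055 -1"
}}

```text
time_s: 21.03
tool_pos: [0.5066, -0.2867, 0.1502]
eef_rot: [-2.3, 2.14, 0.001]
wrist_force: [0.1, 0.3, -1.5]
grip_width: 0.762
grasp_force: 55.8
```

{"name": "drive_tool", "arguments": {
  "increments": "0 0 0 0 0 .055 -1;0 0 0 0 0 .055 -1;0 0 0 0 0 .055 -1;0 0 0 0 0 .055 -1;0 0 0 0 0 .055 -1;0 0 0 0 0 .055 -1;0 0 0 0 0 .055 -1;0 0 0 0 0 .055 -1;0 0 0 0 0 .055 -1;0 0 0 0 0 .055 -1;0 0 0 0 0 .055 -1;0 0 0 0 0 .055 -1;0 0 0 0 0 .055 -1;0 0 0 0 0 0 -1;0 0 0 0 0 0 -1"
}}

```text
time_s: 22.28
tool_pos: [0.5067, -0.2868, 0.1501]
eef_rot: [-0.243, 3.132, 0.0]
wrist_force: [0.3, -0.1, -1.9]
grip_width: 0.758
grasp_force: 55.8
```

Run:
```python
from h import *
plan(.537,-.0594,.15,-175.6)
w=robot.capture("wrist"); s,p,Rm=st(); print(s["grip_width"],s["grasp_force"],s["wrist_force"])
# rim height above TCP ~ .056-.0314 ; end corners from the held picture
for u,v in((192,70),(362,69)):
    o,d=ray(w,u,v,True); z=p[2]+.0246; q=o+d*(z-o[2])/d[2]; print((Rm.T@(q-p)).round(4))
```

```text
phi -171.1 tilt [-0.e+00  2.e-04 -1.e+00] p [ 0.5067 -0.2868  0.1501] turn u 0.037 shift u [-4.760e-01  2.244e+00  1.000e-03] j6 -1.24
0.7596355888979291 55.80215334892273 [ 0.39457893 -0.50602464 -1.83748999]
[ 0.0928 -0.0317 -0.0246]
[ 0.0931  0.0314 -0.0246]
```

{"name": "drive_tool", "arguments": {
  "increments": "-.059 .2805 0 0 0 .037 -1;-.059 .2805 0 0 0 0 -1;-.059 .2805 0 0 0 0 -1;-.059 .2805 0 0 0 0 -1;-.059 .2805 0 0 0 0 -1;-.059 .2805 0 0 0 0 -1;-.059 .2805 0 0 0 0 -1;-.059 .2805 0 0 0 0 -1;0 0 0 0 0 0 -1;0 0 0 0 0 0 -1;0 0 0 0 0 0 -1"
}}

```text
time_s: 23.25
tool_pos: [0.5351, -0.0593, 0.15]
eef_rot: [0.121, -3.139, 0.0]
wrist_force: [0.1, -0.3, -1.8]
grip_width: 0.761
grasp_force: 56.2
```

Run:
```python
from h import *
plan(.5368,-.0597,.0835,-175.6)
c=robot.capture("scene"); t=robot.capture("top"); o=np.zeros((600,800,3),np.uint8)
o[:600,:420]=cv2.resize(c["image"][140:260,205:289+0],None,fx=5,fy=5); o[:600,420:]=cv2.resize(t["image"][180:300,275:351],None,fx=5,fy=5)
wrist("u3"); cv2.imwrite("pics/u3c.png",o)
```

```text
phi -175.6 tilt [ 2.e-04 -0.e+00 -1.e+00] p [ 0.5351 -0.0593  0.15  ] turn u 0.0 shift u [-0.017 -0.005  0.665] j6 -1.75
```

{"name": "drive_tool", "arguments": {
  "increments": "-.017 -.005 .1 0 0 0 -1;0 0 .2 0 0 0 -1;0 0 .15 0 0 0 -1;0 0 .08 0 0 0 -1;0 0 .05 0 0 0 -1;0 0 .02 0 0 0 -1;0 0 .015 0 0 0 -1;0 0 .015 0 0 0 -1;0 0 0 0 0 0 -1;0 0 0 0 0 0 -1"
}}

```text
time_s: 24.23
tool_pos: [0.5373, -0.0597, 0.0875]
eef_rot: [-0.116, 3.139, 0.0]
wrist_force: [-0.1, 0.5, -2.4]
grip_width: 0.757
grasp_force: 56.1
```

{"name": "drive_tool", "arguments": {
  "increments": "0 0 .01 0 0 0 -1;0 0 .01 0 0 0 -1;0 0 .01 0 0 0 -1;0 0 0 0 0 0 -1;0 0 0 0 0 0 -1"
}}

```text
time_s: 24.65
tool_pos: [0.5371, -0.0597, 0.0844]
eef_rot: [-0.117, 3.139, -0.0]
wrist_force: [-1.4, 1.1, 3.2]
grip_width: 0.751
grasp_force: 56.7
```

{"name": "drive_tool", "arguments": {
  "increments": "0 0 .007 0 0 0 -1;0 0 .006 0 0 0 -1;0 0 0 0 0 0 -1"
}}

```text
time_s: 24.9
tool_pos: [0.5372, -0.0598, 0.0843]
eef_rot: [-0.117, 3.138, -0.0]
wrist_force: [-6.1, 2.4, 16.2]
grip_width: 0.757
grasp_force: 58.1
```

{"name": "drive_tool", "arguments": {
  "increments": "0 0 -.012 0 0 0 -1;0 0 0 0 0 0 -1;0 0 0 0 0 0 1;0 0 0 0 0 0 1;0 0 0 0 0 0 1;0 0 0 0 0 0 1;0 0 -.1 0 0 0 1;0 0 -.2 0 0 0 1;0 0 -.3 0 0 0 1;0 0 -.3 0 0 0 1;0 0 -.2 0 0 0 1;0 0 0 0 0 0 1;0 0 0 0 0 0 1"
}}

```text
time_s: 25.98
tool_pos: [0.5377, -0.0596, 0.1959]
eef_rot: [-0.116, 3.136, 0.001]
wrist_force: [-0.6, 0.1, -1.1]
grip_width: 0.998
grasp_force: 0.0
```

Run:
```python
from h import *
import pickle
w=wrist("u4"); pickle.dump(w,open("u4.pkl","wb")); plan(.537,-.06,.2,-175.6)
c=robot.capture("scene"); i=cv2.imread("pics/u4.png"); o=np.zeros((600,800,3),np.uint8)
o[:330,:]=cv2.resize(i[0:330,120:440],(800,330)) if 0 else cv2.copyMakeBorder(i[0:330],0,0,0,240,cv2.BORDER_CONSTANT)
o[330:600,0:480]=cv2.convertScaleAbs(cv2.resize(c["image"][150:240,210:370],None,fx=3,fy=3,interpolation=cv2.INTER_CUBIC),alpha=1.7)
cv2.imwrite("pics/u4c.png",o)
```

```text
phi -175.8 tilt [-1.1e-03  5.0e-04 -1.0e+00] p [ 0.5369 -0.0597  0.1945] turn u -0.001 shift u [-0.001 -0.003 -0.055] j6 -1.75
```

View pics/u4c.png

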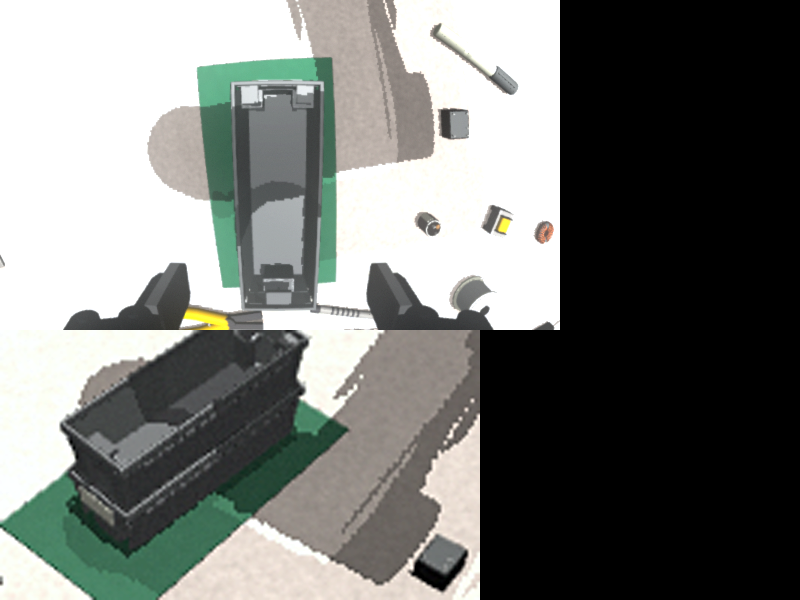

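{"name": "drive_tool", "arguments": {
  "increments": "0 0 0 0 0 -.057 .41;0 0 0 0 0 -.057 .41;0 0 0 0 0 -.057 .41;0 0 0 0 0 -.057 .41;0 0 0 0 0 -.057 .41;0 0 0 0 0 -.057 .41;0 0 0 0 0 -.057 .41;0 0 0 0 0 -.057 .41;0 0 0 0 0 -.057 .41;0 0 0 0 0 -.057 .41;0 0 0 0 0 -.057 .41;-.322 .024 .1 0 0 0 .41;-.322 .024 .1 0 0 0 .41;-.322 .024 .1 0 0 0 .41;-.322 .024 .1 0 0 0 .41;-.322 .024 .1 0 0 0 .41;-.322 .024 .1 0 0 0 .41;-.322 .024 .1 0 0 0 .41;-.322 .024 .1 0 0 0 .41;-.322 .024 .1 0 0 0 .41"
}}

```text
time_s: 27.75
tool_pos: [0.5678, 0.2302, 0.1021]
eef_rot: [2.007, -2.414, -0.0]
wrist_force: [0.4, 0.5, -0.0]
grip_width: 0.707
grasp_force: 0.0
```

{"name": "drive_tool", "arguments": {
  "increments": "0 0 0 0 0 0 .41;0 0 0 0 0 0 .41"
}}

```text
time_s: 27.92
tool_pos: [0.5675, 0.23, 0.1014]
eef_rot: [2.008, -2.41, -0.0]
wrist_force: [0.5, 0.1, 0.2]
grip_width: 0.705
grasp_force: 0.0
```

Run:
```python
from h import *
import pickle
w=pickle.load(open("u4.pkl","rb"))
P=np.array([onto(w,u,v,.1075,True) for u,v in[(232,83),(323,82),(319,308),(241,309)]])
d=P[0]+P[1]-P[3]-P[2]; print("upper",P.mean(0),np.degrees(np.arctan2(d[1],d[0])),np.linalg.norm(d)/2,np.linalg.norm(P[0]+P[3]-P[1]-P[2])/2)
w=wrist("tr"); i=w["image"]; hsv=cv2.cvtColor(i,cv2.COLOR_BGR2HSV)
m=cv2.inRange(hsv,(22,120,80),(35,255,255)); n,l,s,ce=cv2.connectedComponentsWithStats(m)
for k in range(1,n):
    if s[k,4]>150:
        r=cv2.minAreaRect(cv2.findContours((l==k).astype(np.uint8),0,2)[0][0]); B=np.array([onto(w,*q,.027,True) for q in cv2.boxPoints(r)])
        print("yellow",ce[k].round(1),s[k],onto(w,*ce[k],.027,True),r,[(np.linalg.norm(B[(j+1)%4]-B[j]).round(4),np.degrees(np.arctan2(*(B[(j+1)%4]-B[j])[::-1])).round(1)) for j in(0,1)])
plan(.5684,.2294,-.002,-100.5)
```

```text
upper [ 0.538    -0.058725] -175.10480984913272 0.18808605078527224 0.06670264237644563
yellow [275.8 212.3] [264 202  25  21 474] [0.5683 0.2279] ((276.0, 212.0), (20.0, 24.0), 90.0) [(np.float64(0.0171), np.float64(169.5)), (np.float64(0.0152), np.float64(80.2))]
phi -100.4 tilt [ 0.0026  0.0022 -1.    ] p [0.5676 0.2291 0.1022] turn u 0.0 shift u [-0.005 -0.007  1.042] j6 -0.88
```

{"name": "drive_tool", "arguments": {
  "increments": "0 -.007 .25 0 0 0 .41;0 0 .25 0 0 0 .41;0 0 .25 0 0 0 .41;0 0 .15 0 0 0 .41;0 0 .08 0 0 0 .41;0 0 .04 0 0 0 .41;0 0 .01 0 0 0 .41;0 0 0 0 0 0 .41;0 0 0 0 0 0 -1;0 0 0 0 0 0 -1;0 0 0 0 0 0 -1;0 0 0 0 0 0 -1;0 0 0 0 0 0 -1;0 0 0 0 0 0 -1",
  "newtons": 40
}}

```text
time_s: 29.13
tool_pos: [0.57, 0.2294, 0.0022]
eef_rot: [-2.008, 2.414, -0.001]
wrist_force: [-0.1, -1.5, 5.6]
grip_width: 0.387
grasp_force: 40.9
```

Run:
```python
from h import *
a=np.radians(4.5); t=np.array([np.cos(a),np.sin(a)])
plan(*(np.array([.5377,-.059])+.034*t),.15,-85.6)
```

```text
phi -100.5 tilt [-0.0013 -0.0015 -1.    ] p [0.57   0.2294 0.0022] turn u -0.124 shift u [ 2.85   0.203 -1.478] j6 -0.88
```

{"name": "drive_tool", "arguments": {
  "increments": "0 0 -.1 0 0 0 -1;0 0 -.2 0 0 0 -1;0 0 -.3 0 0 -.041 -1;0 0 -.3 0 0 -.041 -1;0 0 -.3 0 0 -.042 -1;0 0 -.28 0 0 0 -1;.285 .02 0 0 0 0 -1;.285 .02 0 0 0 0 -1;.285 .02 0 0 0 0 -1;.285 .02 0 0 0 0 -1;.285 .02 0 0 0 0 -1;.285 .02 0 0 0 0 -1;.285 .02 0 0 0 0 -1;.285 .02 0 0 0 0 -1;.285 .02 0 0 0 0 -1;.285 .02 0 0 0 0 -1;0 0 0 0 0 0 -1;0 0 0 0 0 0 -1"
}}

```text
time_s: 30.63
tool_pos: [0.5706, -0.0582, 0.1494]
eef_rot: [-2.301, 2.138, 0.0]
wrist_force: [-0.3, 0.3, 0.1]
grip_width: 0.385
grasp_force: 40.2
```

Run:
```python
from h import *
a=np.radians(4.5); t=np.array([np.cos(a),np.sin(a)])
plan(*(np.array([.5377,-.059])+.034*t),.0645,-85.6); print(robot.observe()["grip_width"]); wrist("p1")
```

```text
phi -85.8 tilt [-2.e-04 -1.e-04 -1.e+00] p [ 0.5706 -0.0582  0.1494] turn u -0.002 shift u [-0.017 -0.011  0.849] j6 -0.17
0.38460914282190656
```

{"name": "drive_tool", "arguments": {
  "increments": "-.017 -.011 .15 0 0 -.002 -1;0 0 .2 0 0 0 -1;0 0 .2 0 0 0 -1;0 0 .15 0 0 0 -1;0 0 .08 0 0 0 -1;0 0 .04 0 0 0 -1;0 0 .02 0 0 0 -1;0 0 0 0 0 0 -1;0 0 0 0 0 0 -1"
}}

```text
time_s: 31.43
tool_pos: [0.5726, -0.0547, 0.0658]
eef_rot: [-2.309, 2.129, -0.001]
wrist_force: [0.9, 0.5, -1.5]
grip_width: 0.391
grasp_force: 40.2
```

{"name": "drive_tool", "arguments": {
  "increments": "0 0 .01 0 0 0 -1;0 0 .008 0 0 0 -1;0 0 0 0 0 0 -1"
}}

```text
time_s: 31.68
tool_pos: [0.5721, -0.055, 0.0634]
eef_rot: [-2.308, 2.13, -0.0]
wrist_force: [-0.7, -0.7, -1.8]
grip_width: 0.389
grasp_force: 40.2
```

{"name": "drive_tool", "arguments": {
  "increments": "0 0 .008 0 0 0 -1;0 0 .006 0 0 0 -1;0 0 0 0 0 0 -1"
}}

```text
time_s: 31.93
tool_pos: [0.5721, -0.055, 0.0622]
eef_rot: [-2.309, 2.13, -0.001]
wrist_force: [-1.6, -0.0, 3.4]
grip_width: 0.388
grasp_force: 40.6
```

{"name": "drive_tool", "arguments": {
  "increments": "0 0 -.003 0 0 0 0;0 0 0 0 0 0 0;0 0 0 0 0 0 0;0 0 0 0 0 0 0;0 0 -.1 0 0 0 0;0 0 -.2 0 0 0 0;0 0 -.3 0 0 0 0;0 0 -.25 0 0 0 0;-.295 -.031 0 0 0 0 .3;-.295 -.031 0 0 0 0 .3;-.295 -.031 0 0 0 0 .3;-.295 -.031 0 0 0 0 .3;-.295 -.031 0 0 0 0 .3;-.295 -.031 0 0 0 0 .3;0 0 .25 0 0 0 .3;0 0 .25 0 0 0 .3;0 0 0 0 0 0 .3;0 0 0 0 0 0 .3"
}}

```text
time_s: 33.43
tool_pos: [0.5757, 0.1226, 0.0967]
eef_rot: [2.307, -2.128, -0.001]
wrist_force: [0.2, -0.7, 0.4]
grip_width: 0.65
grasp_force: 0.0
```

Run:
```python
from h import *
w=wrist("sc"); g=cv2.cvtColor(w["image"],cv2.COLOR_BGR2GRAY)
for C in cv2.HoughCircles(cv2.medianBlur(g,3),cv2.HOUGH_GRADIENT,1,20,param1=120,param2=14,minRadius=9,maxRadius=24)[0]:
    q=onto(w,C[0],C[1],.025,True)
    if np.hypot(*(q-[.577,.123]))<.03: print(C,q)
# dark blob in the neighbourhood
m=(g<70).astype(np.uint8); m[260:]=0; n,l,s,ce=cv2.connectedComponentsWithStats(m)
for k in range(1,n):
    if s[k,4]>200 and 200<ce[k][0]<360: print("dark",ce[k].round(),s[k],onto(w,*ce[k],.015,True))
plan(.577,.123,0,-85.8)
```

```text
[278.5 208.5  18.8] [0.5754 0.117 ]
dark [306.  48.] [ 261   36   93   23 1322] [0.5656 0.0036]
dark [275. 198.] [261 191  29  18 248] [0.5784 0.1125]
dark [275. 213.] [263 203  24  23 394] [0.5777 0.1242]
phi -85.4 tilt [ 5.e-04 -1.e-04 -1.e+00] p [0.5767 0.1228 0.098 ] turn u 0.003 shift u [-0.002 -0.003  0.98 ] j6 -0.46
```

{"name": "drive_tool", "arguments": {
  "increments": "0 0 .25 0 0 0 .3;0 0 .25 0 0 0 .3;0 0 .25 0 0 0 .3;0 0 .12 0 0 0 .3;0 0 .06 0 0 0 .3;0 0 .03 0 0 0 .3;0 0 0 0 0 0 .3;0 0 0 0 0 0 -1;0 0 0 0 0 0 -1;0 0 0 0 0 0 -1;0 0 0 0 0 0 -1;0 0 0 0 0 0 -1;0 0 0 0 0 0 -1;0 0 0 0 0 0 -1",
  "newtons": 30
}}

```text
time_s: 34.65
tool_pos: [0.577, 0.1233, 0.0023]
eef_rot: [-2.308, 2.129, -0.001]
wrist_force: [-1.5, 0.7, 6.6]
grip_width: 0.236
grasp_force: 29.2
```

Run:
```python
from h import *
a=np.radians(4.5); t=np.array([np.cos(a),np.sin(a)])
plan(*(np.array([.5377,-.059])-.034*t),.15,-85.6)
```

```text
phi -85.4 tilt [-5.0e-04 -1.7e-03 -1.0e+00] p [0.577  0.1233 0.0023] turn u 0.002 shift u [ 1.788  0.872 -1.477] j6 -0.46
```

{"name": "drive_tool", "arguments": {
  "increments": "0 0 -.1 0 0 0 -1;0 0 -.2 0 0 0 -1;0 0 -.3 0 0 0 -1;0 0 -.3 0 0 0 -1;0 0 -.3 0 0 0 -1;0 0 -.28 0 0 0 -1;.298 .145 0 0 0 0 -1;.298 .145 0 0 0 0 -1;.298 .145 0 0 0 0 -1;.298 .145 0 0 0 0 -1;.298 .145 0 0 0 0 -1;.298 .145 0 0 0 0 -1;0 0 0 0 0 0 -1;0 0 0 0 0 0 -1;0 0 0 0 0 0 -1"
}}

```text
time_s: 35.9
tool_pos: [0.5042, -0.0624, 0.1499]
eef_rot: [-2.307, 2.13, -0.001]
wrist_force: [0.7, 0.1, 1.0]
grip_width: 0.243
grasp_force: 29.6
```

Run:
```python
from h import *
a=np.radians(4.5); t=np.array([np.cos(a),np.sin(a)])
plan(*(np.array([.5377,-.059])-.034*t),.066,-85.6); print(robot.observe()["grip_width"])
```

```text
phi -85.4 tilt [-2.0e-04 -1.3e-03 -1.0e+00] p [ 0.5042 -0.0624  0.1499] turn u 0.001 shift u [-0.007  0.004  0.839] j6 -0.18
0.24278122702299781
```

{"name": "drive_tool", "arguments": {
  "increments": "-.007 0 .15 0 0 0 -1;0 0 .2 0 0 0 -1;0 0 .2 0 0 0 -1;0 0 .15 0 0 0 -1;0 0 .08 0 0 0 -1;0 0 .04 0 0 0 -1;0 0 .02 0 0 0 -1;0 0 0 0 0 0 -1;0 0 .01 0 0 0 -1;0 0 0 0 0 0 -1"
}}

```text
time_s: 36.73
tool_pos: [0.5044, -0.0614, 0.0646]
eef_rot: [-2.308, 2.13, -0.001]
wrist_force: [-0.7, -0.5, -0.3]
grip_width: 0.241
grasp_force: 29.6
```

{"name": "drive_tool", "arguments": {
  "increments": "0 0 .008 0 0 0 -1;0 0 .006 0 0 0 -1;0 0 0 0 0 0 -1"
}}

```text
time_s: 36.98
tool_pos: [0.504, -0.0616, 0.0628]
eef_rot: [-2.308, 2.13, -0.0]
wrist_force: [0.0, 0.5, 0.3]
grip_width: 0.238
grasp_force: 29.6
```

{"name": "drive_tool", "arguments": {
  "increments": "0 0 .007 0 0 0 -1;0 0 .005 0 0 0 -1;0 0 0 0 0 0 -1"
}}

```text
time_s: 37.23
tool_pos: [0.5041, -0.0616, 0.0622]
eef_rot: [-2.309, 2.13, -0.001]
wrist_force: [-3.4, 0.6, 8.6]
grip_width: 0.239
grasp_force: 30.5
```

{"name": "drive_tool", "arguments": {
  "increments": "0 0 -.005 0 0 0 -1;0 0 0 0 0 0 -.2;0 0 0 0 0 0 -.2;0 0 0 0 0 0 -.2;0 0 0 0 0 0 -.2;0 0 -.1 0 0 0 -.2;0 0 -.2 0 0 0 -.2;0 0 -.3 0 0 0 -.2;0 0 -.3 0 0 0 -.2;0 0 -.2 0 0 0 0;-.2 0 0 0 0 0 0;-.3 0 0 0 0 0 0;-.3 0 0 0 0 0 0;0 0 0 0 0 0 0;0 0 0 0 0 0 0;0 0 0 0 0 0 0"
}}

```text
time_s: 38.57
tool_pos: [0.4974, 0.0183, 0.1724]
eef_rot: [-2.31, 2.129, -0.0]
wrist_force: [-0.2, -0.9, 0.2]
grip_width: 0.5
grasp_force: 0.0
```

Run:
```python
from h import *
w=wrist("f1"); c=robot.capture("scene"); i=cv2.imread("pics/f1.png"); o=np.zeros((600,800,3),np.uint8)
o[:330,:560]=i[0:330]
o[330:600,0:600]=cv2.convertScaleAbs(cv2.resize(c["image"][150:240,200:400],None,fx=3,fy=3,interpolation=cv2.INTER_CUBIC),alpha=1.7)
cv2.imwrite("pics/f1c.png",o)
```

```text
(no output)
```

View pics/f1c.png

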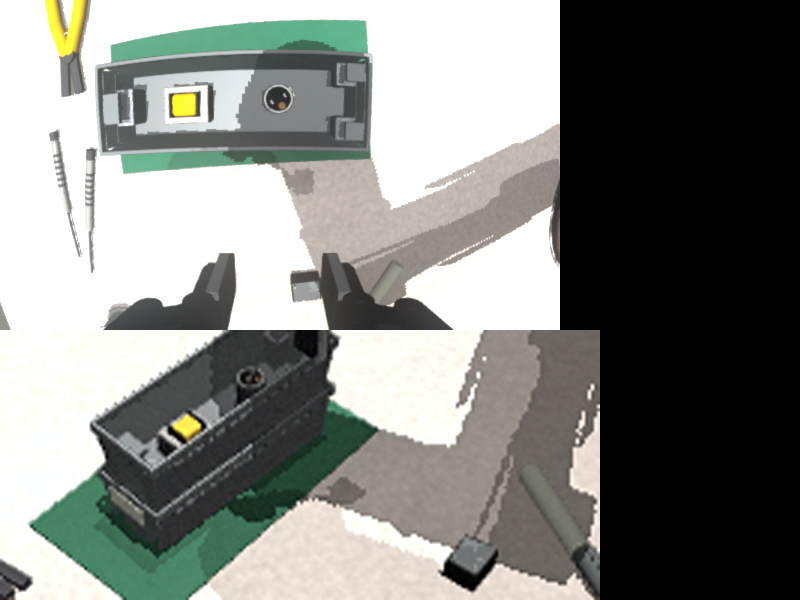

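The picture shows the transformer at (187,104) and the small capacitor at (278,98), both standing in the upper tray. The two-lug end of that tray is now at right, away from the lower tray's label. The stack is level on the mat, and the gripper is touching nothing.

```bash
python3 -c "
from workcell import robot
print(robot.sign_off())"
```

```text
the job is handed in; nothing more can be done
None
```

Both kits are made up and the job is handed in after about 39 s of the 144 s: the larger capacitor and heat sink stand in the lower tray, and the other tray is stacked on its lugs, turned end for end, with the smaller capacitor and transformer standing in it; my first grasp closed on top of the heat sink with about 6 N and did not move it.

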